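# Free the whetstone: press the ratchet release and push the jaw back

### The job

The knives are done, so open the whetstone holder on the cart: with a fingertip press down the orange ratchet release on its sliding jaw and, keeping it pressed, push the jaw back along the bar, away from the stone, all the way to the end stop. Don't force it, and leave the stone lying on its saddles and the mug, ramekin, brush and bowl where they are.

Things in the scene. Friction and masses are not known exactly. Their poses are not given: they have to be found in the camera images.
- holder: Whetstone holder, held fast on the cart by suction feet: toothed steel bar 24 mm wide, top at height 34 mm, on two black feet; 383 x 94 mm. Origin on the cart under the bar; x runs along the bar the way the jaw opens, z up. Black heel jaw x = -160 to -130 mm, stone to +50, closed grey jaw +50 to +130, black end stop +202 to +223 (44 mm high). Highest part 61 mm.
- jaw (a joint): How far the grey sliding jaw is pushed back along the bar, m: 0 = at the stone (start), 0.072 = at the end stop. Its ratchet blocks it going back unless the release is held down; free, it slides with about 3 N and stays where left. Jaw 80 mm long: face block 20 mm (top at height 56), well 48 mm with the release pad, thumb rest 12 mm. Cheeks beside the pad: 53 mm over all, tops at 40 mm.
- release (a joint): How far the orange release pad is pressed down, m: 0 = up (locked), 0.008 = fully down. The pawl is clear of the teeth from 0.004 on. Springs back up by itself: about 2 N to start, 7 N fully down.
- release_top (a point): Centre of the top of the orange, ribbed release pad in the jaw's well: 44 mm along the bar, 34 mm across, top at height 50 mm when up, 42 mm fully down. It travels with the jaw.
- thumb_rest (a point): Middle of the top edge (height 61 mm) of the upright thumb rest at the back of the jaw, on the face towards the pad: 24 mm from the pad's centre in the opening direction, 53 mm wide. A fingertip on the pad pushes against this face to drive the jaw back.
- stone: Loose two-layer whetstone, brown over white, 179 x 60 x 25 mm, 0.4 to 0.75 kg, lying along the bar on two rubber saddles between the jaws. Origin in the centre of its underside (height 38 mm), x along its length; its top is at height 63 mm. Leave it lying.
- mug: Blue enamel mug, radius 41 mm, 85 mm high, handle to its +y; origin in the centre of its underside. Leave it alone.
- ramekin: White ramekin, radius 45 mm, 50 mm high, origin in the centre of its underside. Leave it alone.
- brush: Silicone scrubbing brush lying bristles down, head 75 x 45 mm, 28 mm high, white handle to its -x, 215 mm long in all; origin under the head's centre. Leave it alone.
- bowl: Stainless mixing bowl, radius 110 mm, 95 mm high, origin in the centre of its underside. Leave it alone.
Things that resemble listed ones, but are neither listed nor needed, are in the scene too. What is shaped like the stone but pink or red is not meant.

How it is judged (in metres and radians):
On the way, in this order (a step that is already met when the one before it is completed fails the run):
1. a finger presses the release down while the jaw is still at the stone (value of joint release above 0.0037 m and value of joint jaw below 0.01 m and contact force between the fingers and holder above 1 N), for 0.05 s.
2. the jaw has been pushed back to the end stop (value of joint jaw above 0.066 m), for 0.1 s.
At the end, for the whole second after the job is handed in: The jaw is back at the end stop (within 6 mm), the release has sprung up again, the stone lies still and level on its saddles within 8 mm of where it was, and the mug, ramekin, brush and bowl are within 15 mm of where they were (value of joint jaw above 0.066 m and value of joint release below 0.003 m and distance of stone from where it was at the start of the episode below 0.008 m and angle between stone's own z axis and vertical below 0.05 rad and linear speed of stone below 0.02 m/s and distance of each of mug, ramekin, brush, bowl from where it was at the start of the episode below 0.015 m); the robot touches nothing.
It fails at once if the stone was lifted or shoved (more than 12 mm) (distance of stone from where it was at the start of the episode above 0.012 m).
It fails at once if a bystander was moved more than 20 mm (distance of any of mug, ramekin, brush, bowl from where it was at the start of the episode above 0.02 m).
It fails at once if the holder was forced (over 70 N) (contact force between any of the fingers, the arm and holder above 70 N).
It also fails if it takes over 35 s, if anything falls off the work surface, if the arm or the gripper's body presses on something with over 40 N, if the wrist force passes 120 N, or if a joint passes its speed limit or range.

### The arm

A 6-joint arm with a two-finger parallel gripper is mounted at the origin on the work surface. World frame = base frame: x ahead of the robot, y to its left, z up, the work surface at z = 0. Lengths are in mm, angles in rad, forces in N, time in s.
With the tool pointing down it reaches from about 350 to 775 mm from the base axis. Payload 7.3 kg.
Tool frame: the origin (TCP) lies at the very end of the fingers, on their centre line; the grasp point (between the pads) lies 19 mm behind it; x points along the fingers, y is the direction in which the jaws open and shut, and the axes are right-handed (so a half turn about x gives the same grasp; the last joint's range is limited). The gripper opens to 92 mm and grips with 3 to 60 N. Pads are 19 mm wide; open, the fingers measure 130 mm over their backs; the gripper's body (75 mm by 190 mm) begins 47 mm behind the grasp point.
Start: joints at [1.195, 0.342, 1.524, -0, 1.275, -0.146], TCP at [119.569, 511.222, 226.741] pointing down, gripper open.
Joint ranges: [-2.53, 2.53], [-0.77, 2.02], [0.04, 2.7], [-1, 4.14], [0.28, 2.66], [-3.11, 3.11]. Speed limits (rad/s): [2.57, 2.57, 3.14, 3.14, 3.14, 3.14].

### API

Orientations are given as [roll, pitch, yaw] about the fixed x, y, z axes, in that order (R = Rz(yaw) Ry(pitch) Rx(roll)).
In Python, from plant import bot gives the robot as it stands.
- The arm moves only by the tool step_arm, never from a script. Its argument "targets" is a list that holds one entry, the list of rows, each a list of 4 numbers: the shift along the tool's x, y, z in m, then the turn about the tool's x in degrees. A call has exactly 5 rows; each row is the pose to reach, as a shift and turn from the pose measured when the call began, along the tool's axes at that moment; what a row does not reach only later rows make up. A row lasts 1/12 s, in which the tool goes at most 41.7 mm and 7.16 degrees, less where a joint would pass 70% of its speed; a pose out of reach is approached as far as the arm can. A call with a gripper value outside its range is refused whole. "jaw" is the closure, from 0 (fully open) to 1 (shut), set as the call begins (left out, the last holds). The fingers move at their own pace and stop on an object; the grip force is fixed at half the most. Time passes only in rows, so rows that repeat a pose let the fingers close, or fill a call up. It gives the time, the measured TCP pose, the force and the opening at its end, in the units of the state.
- bot.get_obs(): the state, without advancing time (a new reading comes with each control period).
- bot.capture(name): name is "scene" or "top"; returns a dict with "color" (420x560x3 uint8, red, green, blue), "depth" (420x560 float32, mm along the optical axis (not along the pixel's ray), 0 where there is no reading), "fov_y" (degrees; the focal length in pixels is half the picture's height over the tangent of half this angle, whatever the lens; pixels are square), "cx", "cy" (the principal point, pixels), "rvec" (rotation vector, rad) and "tvec" (3), from world to camera coordinates, as OpenCV has them. Camera axes: x right, y down, z forward; pixel columns grow to the right and rows downward; lengths in mm; the calibration is good to about 2 mm. A picture is of the moment at which its call begins.
- bot.close_job(): hands the job in, once; it reports no verdict.
The state is a dict: "time": time; "joint_positions": joint angles; "dq": joint speeds; "tau": joint torques, N m; "tool_pos": TCP position; "tcp_rot": TCP orientation; "contact_force": force on the tool from outside, world axes, zero at the start; "moment": the same for the moment, N m; "grip_width": finger opening in mm.
Only numpy, scipy, OpenCV 4.12 (cv2) and the standard library are available. Lean on these libraries where they do the work, as an engineer would, in place of code of your own. Each camera call takes 0.05 s, during which the arm holds its last target. There are 200 camera calls.

## Working session

There is one attempt and no reset: what is moved stays moved. The work goes in short steps, Python scripts to look and compute and a tool call to move; the robot and the scene stay as the last step left them, time stands still between calls to the robot, and variables do not carry over. Pictures are saved under pics/ and viewed, about 8 in all and at most 12, crops included, and the job is handed in when it is done.

Besides the shell and the picture viewer there is one more tool, called after "Emit:" by a JSON object that holds its "method" and its "body", one argument or row to a line. step_arm: Moves the arm, as the interface text tells. Its arguments: {"type":"object","properties":{"targets":{"type":"array","items":{"type":"array","items":{"type":"array","items":{"type":"number"}}}},"jaw":{"type":"number"}},"required":["targets"]}

```bash
mkdir -p pics; cat > h.py <<'E'
import numpy as np, cv2
from plant import bot
def cam(n):
    c=bot.capture(n); c['f']=210/np.tan(np.radians(c['fov_y'])/2)
    c['R']=cv2.Rodrigues(np.array(c['rvec'],float))[0]; c['t']=np.array(c['tvec'],float).ravel(); return c
def ray(c,u,v,z):
    d=c['R'].T@np.array([(u-c['cx'])/c['f'],(v-c['cy'])/c['f'],1]); o=-c['R'].T@c['t']
    return o+d*(z-o[2])/d[2]
def cloud(c):
    v,u=np.mgrid[:420,:560]; d=c['depth']
    p=np.stack([(u-c['cx'])/c['f']*d,(v-c['cy'])/c['f']*d,d],-1)
    return (p-c['t'])@c['R']
def save(c,n): cv2.imwrite('pics/'+n+'.png',c[...,::-1])
E
python3 - <<'E'
from h import *
print(bot.get_obs())
for n in('top','scene'):
    c=cam(n); save(c['color'],n+'0'); print(n,c['f'],c['t'],-c['R'].T@c['t'])
E
```

```text
{'time': 0.0, 'joint_positions': array([ 1.19500936e+00,  3.42721978e-01,  1.52503643e+00, -1.88647712e-05,
        1.27536892e+00, -1.45972681e-01]), 'dq': array([-4.54541473e-05,  6.84814193e-04, -2.28588621e-04,  1.18012905e-03,
       -2.74670486e-03, -1.04026280e-04]), 'tau': array([ 2.36721098e-04, -4.31238914e+01, -2.44219226e+01,  7.18901306e-02,
        5.56211499e-02, -1.09521932e-04]), 'tool_pos': array([119.41187719, 510.82034681, 226.03856632]), 'tcp_rot': array([-1.70501517,  1.56926155, -1.93482396]), 'contact_force': array([ 0.63881745, -0.39838121, -0.16007673]), 'moment': array([0.01857405, 0.02609807, 0.0180876 ]), 'grip_width': 91.73000359113094}
top 405.7011454015577 [-142.70705108  472.87997855  995.6777576 ] [ 386.82938765 -119.48082167 1035.10498579]
scene 450.4126267125635 [ 444.02461858 -127.91156225 1257.56801831] [1025.98067921  407.10202743  759.36034627]
```

View pics/top0.png

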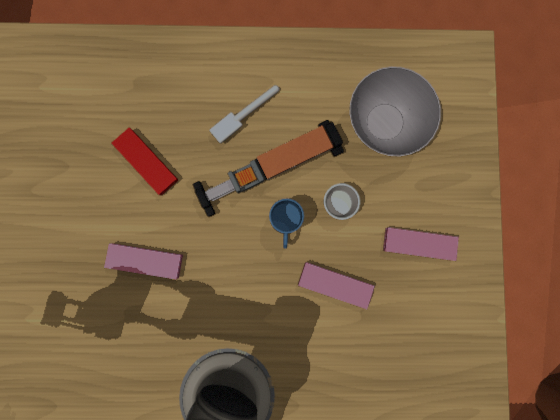

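View pics/scene0.png

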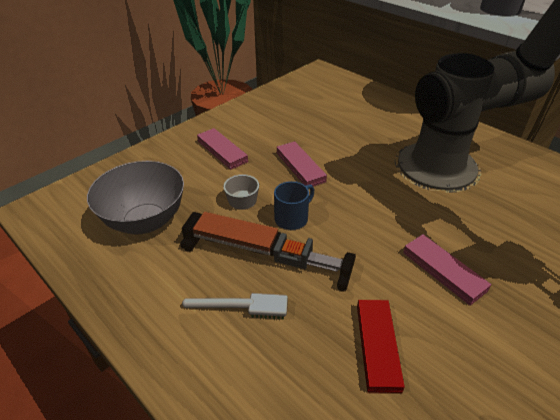

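The top view shows a single holder: heel at about (333,138), brown stone, orange pad at (246,177) and end stop at (204,198). The red block at (145,161) and the pink ones at (144,262), (337,285) and (421,244) are decoys. Only the brown stone lies in the holder. Next I measure the pad and axis and confirm them in a crop.

```bash
python3 - <<'E'
from h import *
out=[]
for n,roi in(('top',(190,115,350,220)),('scene',(175,200,365,295))):
    c=cam(n); a,b,e,d=roi; hsv=cv2.cvtColor(c['color'],cv2.COLOR_RGB2HSV)
    H,S,V=[hsv[...,i].astype(int) for i in range(3)]
    m=np.zeros((420,560),bool); m[b:d,a:e]=1
    P=cloud(c)
    org=m&(H<=14)&(S>190)&(V>165)
    k,l,st,ce=cv2.connectedComponentsWithStats(org.astype(np.uint8))
    for i in range(1,k):
        if st[i,4]>15: print(n,'orange',st[i],ce[i].round(1),ray(c,*ce[i],50).round(1),np.median(P[l==i],0).round(1))
    # holder region by height
    hi=m&(P[...,2]>25)&(P[...,2]<75)&(c['depth']>0)
    k,l,st,ce=cv2.connectedComponentsWithStats(hi.astype(np.uint8))
    j=1+np.argmax(st[1:,4]); q=P[l==j]
    mu=q[:,:2].mean(0); w,v=np.linalg.eigh(np.cov(q[:,:2].T)); print(n,'holder',st[j],mu,v[:,1])
    st_=m&(H<=14)&(S>100)&(V<=190)&(P[...,2]>56)&(P[...,2]<70)
    k,l,s2,ce=cv2.connectedComponentsWithStats(st_.astype(np.uint8)); j=1+np.argmax(s2[1:,4])
    cn=cv2.findContours((l==j).astype(np.uint8),0,1)[0][0][:,0]
    r=np.array([ray(c,*p,63)[:2] for p in cn],np.float32); R=cv2.minAreaRect(r); bx=cv2.boxPoints(R)
    print(n,'stone',R,bx.round(1).tolist())
    out.append(cv2.resize(c['color'][b:d,a:e],None,fx=4,fy=4,interpolation=cv2.INTER_CUBIC)); 
save(np.vstack([cv2.resize(o,(640,int(o.shape[0]*640/o.shape[1]))) for o in out])[:600+200],'crop')
E
python3 -c "
import cv2;a=cv2.imread('pics/crop.png');print(a.shape);s=min(1,600/a.shape[0]);cv2.imwrite('pics/crop1.png',cv2.resize(a,None,fx=s,fy=s))"
```

```text
top holder [ 193  121  151   95 3494] [ 570.42594922 -113.6843724 ] [-0.44269479  0.89667236]
top stone ((596.0997924804688, -161.73069763183594), (60.98462677001953, 181.90428161621094), 26.377567291259766) [[528.4000244140625, -93.80000305175781], [609.2000122070312, -256.79998779296875], [663.7999877929688, -229.6999969482422], [583.0, -66.69999694824219]]
scene holder [ 182  212  173   74 4146] [ 579.4512925  -100.97685848] [-0.45167146  0.89218434]
scene stone ((601.814697265625, -157.941162109375), (68.11670684814453, 185.61172485351562), 26.37602424621582) [[530.0999755859375, -89.9000015258789], [612.5, -256.20001220703125], [673.5999755859375, -226.0], [591.0999755859375, -59.70000076293945]]
(740, 640, 3)
```

View pics/crop1.png

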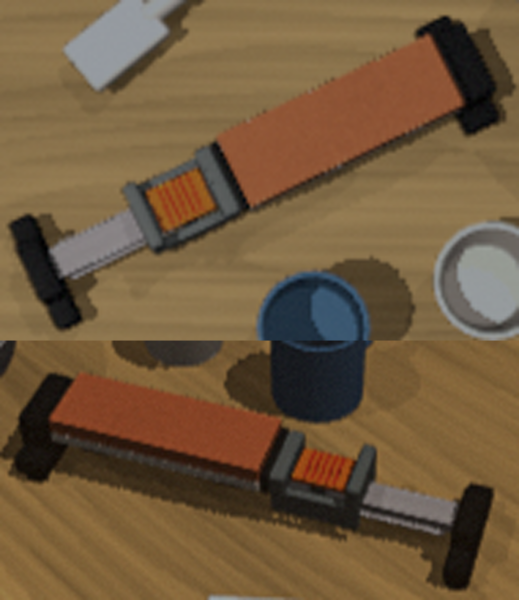

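The crop confirms it: orange ribbed pad between the grey face block and the thumb rest, brown stone beside it. Now the pad position and the bar axis, refined.

```bash
python3 - <<'E'
from h import *
for n,roi in(('top',(228,160,264,195)),('scene',(275,232,312,262))):
    c=cam(n); a,b,e,d=roi; hsv=cv2.cvtColor(c['color'],cv2.COLOR_RGB2HSV)
    H,S,V=[hsv[...,i].astype(int) for i in range(3)]; m=np.zeros((420,560),bool); m[b:d,a:e]=1
    P=cloud(c)
    org=(m&(H>=5)&(H<=20)&(S>180)).astype(np.uint8)
    if n=='top':
        for p in((246,177),(240,174),(290,155)): print(p,hsv[p[1],p[0]])
    k,l,st,ce=cv2.connectedComponentsWithStats(org); j=1+np.argmax(st[1:,4])
    cn=cv2.findContours((l==j).astype(np.uint8),0,1)[0][0][:,0]
    r=np.array([ray(c,*p,50)[:2] for p in cn],np.float32)
    print(n,st[j],cv2.minAreaRect(r),ray(c,*ce[j],50).round(1),np.median(P[l==j],0).round(1))
    # profile along bar axis from cloud
    ax=np.array([-.444,.896]); o=np.array([596.1,-161.7]); q=P[...,:2]-o
    s=q@ax-40; t=q@np.array([-.896,-.444])
    ok=(c['depth']>0)&(abs(t)<40)
    for x in range(40,240,6):
        k=ok&(abs(s-x)<3)&(P[...,2]>28)&(P[...,2]<80)
        if k.sum()>3: print(x,k.sum(),np.percentile(P[k][:,2],[50,95]).round(0),np.percentile(t[k],[3,97]).round(0),end=' | ')
    print()
print(cv2.Rodrigues(np.zeros(3))[0][0], bot.get_obs()['tcp_rot'])
from scipy.spatial.transform import Rotation as R
print(R.from_euler('xyz',bot.get_obs()['tcp_rot']).as_matrix().round(3))
E
```

```text
(246, 177) [  8 203 147]
(240, 174) [ 14 203 148]
(290, 155) [ 11 161 144]
top [235 167  22  19 238] ((536.84228515625, -42.14931106567383), (33.21014404296875, 42.6402702331543), 27.173097610473633) [536.9 -41.7  50. ] [536.9 -41.5  51.3]
40 60 [64. 67.] [-28.  29.] | 46 68 [64. 67.] [-27.  29.] | 52 61 [57. 64.] [-26.  28.] | 58 56 [57. 59.] [-25.  27.] | 64 61 [57. 59.] [-25.  28.] | 70 50 [55. 59.] [-25.  27.] | 76 52 [50. 54.] [-23.  25.] | 82 48 [51. 54.] [-25.  26.] | 88 56 [50. 54.] [-25.  26.] | 94 50 [49. 53.] [-26.  26.] | 100 57 [50. 54.] [-24.  26.] | 106 48 [50. 54.] [-24.  26.] | 112 54 [50. 53.] [-24.  26.] | 118 53 [53. 63.] [-25.  26.] | 124 58 [61. 65.] [-25.  26.] | 130 40 [61. 65.] [-21.  26.] | 136 23 [35. 38.] [-11.  12.] | 142 27 [34. 38.] [-10.  12.] | 148 25 [34. 37.] [-12.  12.] | 154 22 [35. 38.] [-11.  13.] | 160 27 [35. 37.] [-10.  12.] | 166 24 [35. 37.] [-11.  11.] | 172 26 [34. 37.] [-12.  12.] | 178 24 [35. 37.] [-10.  12.] | 184 26 [35. 38.] [-11.  12.] | 190 26 [34. 37.] [-12.  13.] | 196 27 [35. 38.] [-11.  12.] | 202 45 [40. 46.] [-20.  23.] | 20
[... 667 characters left out ...]
63.] [-30.  17.] | 124 79 [61. 64.] [-31.  20.] | 130 106 [49. 63.] [-30.  20.] | 136 28 [35. 38.] [-15.   6.] | 142 30 [35. 37.] [-16.   7.] | 148 27 [35. 37.] [-15.   6.] | 154 29 [35. 37.] [-16.   7.] | 160 28 [34. 37.] [-16.   9.] | 166 28 [34. 37.] [-16.   6.] | 172 31 [35. 38.] [-17.   7.] | 178 30 [34. 37.] [-17.   9.] | 184 32 [35. 37.] [-16.   7.] | 190 29 [34. 37.] [-15.   7.] | 196 32 [35. 37.] [-16.   7.] | 202 37 [41. 46.] [-27.  15.] | 208 66 [44. 47.] [-29.  17.] | 214 65 [45. 47.] [-29.  18.] | 220 66 [44. 47.] [-29.  18.] | 226 11 [36. 44.] [-24.  17.] | 
[1. 0. 0.] [-1.7508962   1.57034568 -1.98073173]
[[-0.     0.228  0.974]
 [-0.     0.974 -0.228]
 [-1.    -0.    -0.   ]]
```

Pad centre is about (538,-41,50) mm, averaged over two views 3 mm apart. Its height and 34x44 size match, and the opening direction is (-0.445,0.895). I'll use shut fingers, set across the bar.

Emit:
{"method": "step_arm", "body": {
  "targets": [
    [[0,-0.02,0.025,0],[0,-0.045,0.055,0],[0,-0.07,0.085,0],[0,-0.095,0.115,0],[0,-0.12,0.145,0]]
  ],
  "jaw": 1
}}

```text
time: 0.72
tool_pos: [233.9, 359.7, 226.6]
tcp_rot: [-1.236, 1.57, -1.465]
contact_force: [1.2, 0.4, -0.3]
grip_width: 63.3
```

Emit:
{"method": "step_arm", "body": {
  "targets": [
    [[0,-0.024,0.029,0],[0,-0.048,0.058,0],[0,-0.072,0.087,0],[0,-0.096,0.116,0],[0,-0.12,0.145,0]]
  ]
}}

```text
time: 1.13
tool_pos: [348.6, 208.3, 226.8]
tcp_rot: [0.214, 1.57, -0.015]
contact_force: [0.1, 1.4, 0.4]
grip_width: 29.8
```

Emit:
{"method": "step_arm", "body": {
  "targets": [
    [[0,-0.024,0.029,7],[0,-0.048,0.058,14],[0,-0.072,0.087,21],[0,-0.096,0.116,28],[0,-0.12,0.145,35]]
  ]
}}

```text
time: 1.55
tool_pos: [463.4, 56.7, 227.0]
tcp_rot: [0.934, 1.57, 0.088]
contact_force: [0.3, -0.3, 0.3]
grip_width: 0.7
```

```bash
cat > g.py <<'E'
from h import *
import sys
from scipy.spatial.transform import Rotation as R
def go(p):
    o=bot.get_obs(); M=R.from_euler('xyz',o['tcp_rot']).as_matrix(); ax=np.array([-.445,.8955,0])
    e=np.degrees(np.arctan2(*(np.cross(M[:,2],-ax)@M[:,0],M[:,2]@-ax)))
    print('t',o['time'],'p',o['tool_pos'].round(1),'F',o['contact_force'].round(1),'w',o['grip_width'],'q',o['joint_positions'].round(2),'\nd_tool',(M.T@(np.array(p)-o['tool_pos'])).round(1),'turn',e.round(1),'along x',(o['tool_pos']-[538,-41.3,0])@ax)
go([float(a) for a in sys.argv[1:4]])
E
python3 g.py 538 -41.3 90
```

```text
t 1.55 p [463.4  56.7 227. ] F [ 0.3 -0.3  0.3] w 0.718327218149741 q [-0.04  0.23  1.68  0.    1.23 -0.77] 
d_tool [137.1  -9.2 122.8] turn 15.1 along x 120.97077852620274
```

Emit:
{"method": "step_arm", "body": {
  "targets": [
    [[0,-0.002,0.03,5],[0,-0.004,0.06,10],[0.03,-0.006,0.09,15],[0.06,-0.009,0.119,15],[0.09,-0.009,0.119,15]]
  ]
}}

```text
time: 1.97
tool_pos: [538.8, -42.6, 136.3]
tcp_rot: [0.74, 1.565, -0.372]
contact_force: [-1.3, -0.2, 0.3]
grip_width: 0.4
```

```bash
python3 g.py 536.2 -37.7 60; python3 - <<'E'
from h import *
c=cam('scene'); a=c['color'][150:300,220:420]; save(cv2.resize(a,(800,600),interpolation=2),'near')
E
```

```text
t 1.9667 p [538.8 -42.6 136.3] F [-1.3 -0.2  0.3] w 0.4136911439927854 q [-0.22  0.46  1.62 -0.    1.06 -0.68] 
d_tool [76.3 -0.5 -5.9] turn -0.1 along x -1.5101368085138984
```

View pics/near.png

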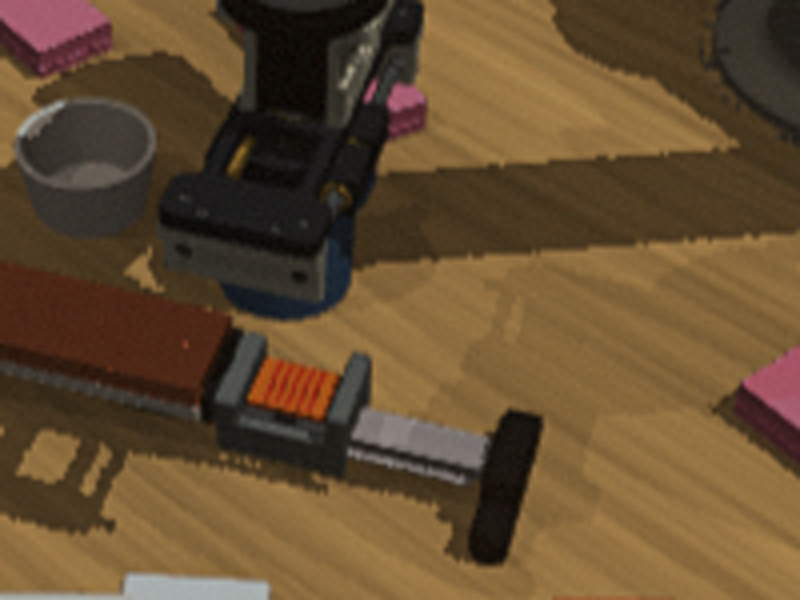

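The view shows the gripper above the jaw, but the finger block looks wide along the bar (crop 165–330, 200–300). I'll check its footprint by depth before descending.

```bash
python3 - <<'E'
from h import *
from scipy.spatial.transform import Rotation as R
o=bot.get_obs(); M=R.from_euler('xyz',o['tcp_rot']).as_matrix(); print(M.round(3))
for n in('scene','top'):
    c=cam(n); P=cloud(c); q=(P-o['tool_pos'])@M
    p=c['R']@o['tool_pos']+c['t']; print(n,'tcp px',p[:2]/p[2]*c['f']+[c['cx'],c['cy']], 'crop',((p[:2]/p[2]*c['f']+[c['cx'],c['cy']])-[220,150])*4)
    for a in range(-130,20,8):
        k=(c['depth']>0)&(q[...,0]>=a)&(q[...,0]<a+8)&(abs(q[...,1:])<120).all(-1)
        if k.sum()>5: print(a,k.sum(),'y',np.percentile(q[k][:,1],[2,98]).round(),'z',np.percentile(q[k][:,2],[2,98]).round())
E
```

```text
[[-0.008  0.896  0.444]
 [ 0.002  0.444 -0.896]
 [-1.    -0.006 -0.005]]
scene tcp px [295.822484   218.51373227] crop [303.28993602 274.05492907]
-130 101 y [-9. 20.] z [-27.  20.]
-122 117 y [-37.  19.] z [-27.  22.]
-114 937 y [-84.  96.] z [-36.  32.]
-106 267 y [-71.  97.] z [-37.  30.]
-98 342 y [-77.  95.] z [-37.  34.]
-90 300 y [-78.  89.] z [-37.  34.]
-82 224 y [-79.  90.] z [-38.  32.]
-74 130 y [-80.  90.] z [-37.  33.]
top tcp px [241.73894417 172.33591104] crop [86.9557767  89.34364414]
-122 51 y [-96. -47.] z [-26.  32.]
-114 426 y [-96. -53.] z [-24.  33.]
-106 9 y [-96. -94.] z [-4. 33.]
-90 29 y [-63. -40.] z [-32.  29.]
```

The wide block is the gripper body: 75 mm along the bar and 190 mm across, hiding the fingers. The orientation is right and the body clears the mug by over 20 mm. Descending.

Emit:
{"method": "step_arm", "body": {
  "targets": [
    [[0.025,0,-0.004,0],[0.05,0,-0.006,0],[0.07,0,-0.006,0],[0.076,0,-0.006,0],[0.076,0,-0.006,0]]
  ]
}}

```text
time: 2.53
tool_pos: [531.0, -32.0, 59.9]
tcp_rot: [-2.349, 1.565, 2.827]
contact_force: [0.5, 0.5, -0.1]
grip_width: 0.7
```

```bash
python3 g.py 536.2 -37.7 50
```

```text
t 2.5333 p [531.  -32.   59.9] F [ 0.5  0.5 -0.1] w 0.7247360672476949 q [-0.2   0.55  1.71  0.    0.89 -0.67] 
d_tool [9.9 2.2 7.5] turn 0.1 along x 11.461723063335555
```

Emit:
{"method": "step_arm", "body": {
  "targets": [
    [[0,0.002,0.006,0],[0.003,0.002,0.006,0],[0.006,0.002,0.006,0],[0.008,0.002,0.006,0],[0.008,0.002,0.006,0]]
  ]
}}

```text
time: 2.95
tool_pos: [535.3, -36.5, 52.0]
tcp_rot: [-2.344, 1.565, 2.831]
contact_force: [0.3, 1.4, -0.5]
grip_width: 0.3
```

```bash
python3 g.py 536.2 -37.7 43.5
```

```text
t 2.95 p [535.3 -36.5  52. ] F [ 0.3  1.4 -0.5] w 0.26605226428100576 q [-0.21  0.57  1.7   0.    0.88 -0.67] 
d_tool [8.5 0.3 1.5] turn 0.1 along x 5.509920490971267
```

Now press about 8 mm (to z ≈ 44), watching the force.

Emit:
{"method": "step_arm", "body": {
  "targets": [
    [[0.002,0,0.001,0],[0.004,0,0.001,0],[0.006,0,0.001,0],[0.008,0,0.001,0],[0.008,0,0.001,0]]
  ]
}}

```text
time: 3.37
tool_pos: [535.9, -37.4, 44.0]
tcp_rot: [-2.366, 1.566, 2.809]
contact_force: [-1.3, 0.5, 5.2]
grip_width: 0.7
```

```bash
python3 g.py 536.2 -37.7 43.5
```

```text
t 3.3667 p [535.9 -37.4  44. ] F [-1.3  0.5  5.2] w 0.7195489346388556 q [-0.21  0.58  1.71  0.    0.86 -0.68] 
d_tool [0.5 0.1 0.5] turn 0.1 along x 4.474469080618367
```

Fz is 5 N, so the pad is about 6 mm down. I press a touch further, then slide back (tool −z).

Emit:
{"method": "step_arm", "body": {
  "targets": [
    [[0.0008,0,0,0],[0.0008,0,-0.003,0],[0.0008,0,-0.006,0],[0.0008,0,-0.009,0],[0.0008,0,-0.012,0]]
  ]
}}

```text
time: 3.78
tool_pos: [531.2, -27.6, 43.8]
tcp_rot: [-2.028, 1.568, -3.136]
contact_force: [-0.7, -4.1, 6.1]
grip_width: 0.3
```

```bash
python3 g.py 536.2 -37.7 43.5
```

```text
t 3.7833 p [531.2 -27.6  43.8] F [-0.7 -4.1  6.1] w 0.2621381729254023 q [-0.2   0.57  1.72 -0.    0.85 -0.66] 
d_tool [ 0.3 -0.  11.3] turn 0.1 along x 15.350671313126135
```

Emit:
{"method": "step_arm", "body": {
  "targets": [
    [[0.0004,0,-0.004,0],[0.0004,0,-0.008,0],[0.0004,0,-0.012,0],[0.0004,0,-0.016,0],[0.0004,0,-0.02,0]]
  ]
}}

```text
time: 4.2
tool_pos: [522.7, -10.5, 43.9]
tcp_rot: [-1.31, 1.569, -2.418]
contact_force: [-0.3, -3.8, 5.5]
grip_width: 0.3
```

```bash
python3 g.py 500 36 43.5
```

```text
t 4.2 p [522.7 -10.5  43.9] F [-0.3 -3.8  5.5] w 0.33676191983544335 q [-0.17  0.56  1.75 -0.    0.83 -0.63] 
d_tool [  0.4   0.5 -51.7] turn 0.1 along x 34.412311987893254
```

Sliding at about 3.5 N with the pad held down, so I carry on.

Emit:
{"method": "step_arm", "body": {
  "targets": [
    [[0.0004,0,-0.005,0],[0.0004,0,-0.01,0],[0.0004,0,-0.015,0],[0.0004,0,-0.02,0],[0.0004,0,-0.024,0]]
  ]
}}

```text
time: 4.62
tool_pos: [512.4, 10.4, 43.9]
tcp_rot: [-0.59, 1.568, -1.697]
contact_force: [-0.7, -4.4, 4.7]
grip_width: 0.9
```

Emit:
{"method": "step_arm", "body": {
  "targets": [
    [[0.0004,0,-0.004,0],[0.0004,0,-0.008,0],[0.0004,0,-0.012,0],[0.0004,0,-0.016,0],[0.0004,0,-0.02,0]]
  ]
}}

```text
time: 5.03
tool_pos: [503.9, 27.6, 43.9]
tcp_rot: [-0.273, 1.567, -1.38]
contact_force: [-0.4, -4.0, 5.7]
grip_width: 0.6
```

```bash
python3 g.py 500 36 43.5; python3 - <<'E'
from h import *
c=cam('scene'); a=c['color'][180:300,240:400]; save(cv2.resize(a,(800,600),interpolation=2),'push')
E
```

```text
t 5.0333 p [503.9  27.6  43.9] F [-0.4 -4.   5.7] w 0.6401467353770328 q [-0.09  0.53  1.8  -0.01  0.8  -0.55] 
d_tool [ 0.3  0.3 -9.3] turn 0.2 along x 76.83702482119166
```

View pics/push.png

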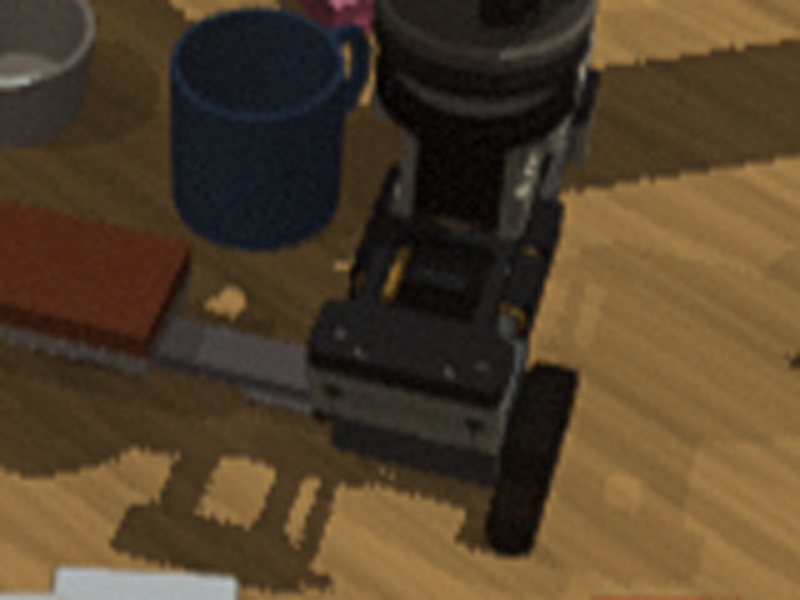

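The jaw has travelled with the fingers, its block at crop (330–500, 400–480), just short of the stop. The stone and mug are in place. About 10 mm is left, so I go slower.

Emit:
{"method": "step_arm", "body": {
  "targets": [
    [[0.0003,0,-0.002,0],[0.0003,0,-0.004,0],[0.0003,0,-0.006,0],[0.0003,0,-0.007,0],[0.0003,0,-0.008,0]]
  ]
}}

```text
time: 5.5
tool_pos: [501.7, 34.5, 44.3]
tcp_rot: [0.244, 1.564, -0.862]
contact_force: [2.1, -3.8, 5.4]
grip_width: 0.3
```

Emit:
{"method": "step_arm", "body": {
  "targets": [
    [[0.0002,0,-0.0005,0],[0.0002,0,-0.001,0],[0.0002,0,-0.0015,0],[0.0002,0,-0.002,0],[0.0002,0,-0.002,0]]
  ]
}}

```text
time: 5.92
tool_pos: [501.6, 35.2, 44.5]
tcp_rot: [0.283, 1.561, -0.823]
contact_force: [0.9, -6.6, 5.1]
grip_width: 0.8
```

```bash
python3 g.py 500 36 43.5
```

```text
t 5.9167 p [501.6  35.2  44.5] F [ 0.9 -6.6  5.1] w 0.7517602861345659 q [-0.08  0.53  1.81 -0.01  0.79 -0.54] 
d_tool [ 1.  -1.1 -1.5] turn 0.2 along x 84.67242777196917
```

Emit:
{"method": "step_arm", "body": {
  "targets": [
    [[0.0007,0,-0.0005,0],[0.0007,0,-0.001,0],[0.0007,0,-0.002,0],[0.0007,0,-0.003,0],[0.0007,0,-0.003,0]]
  ]
}}

```text
time: 6.33
tool_pos: [501.8, 35.3, 44.1]
tcp_rot: [0.252, 1.557, -0.853]
contact_force: [2.2, -14.5, 2.8]
grip_width: 0.3
```

```bash
python3 g.py 500 36 43.5
```

```text
t 6.3333 p [501.8  35.3  44.1] F [  2.2 -14.5   2.8] w 0.2690781765200212 q [-0.08  0.53  1.82 -0.01  0.79 -0.53] 
d_tool [ 0.6 -1.3 -1.4] turn 0.2 along x 84.73947576313662
```

It's against the stop: 14 N with no more motion. I relax slightly, then lift straight up.

Emit:
{"method": "step_arm", "body": {
  "targets": [
    [[0,0,0.001,0],[-0.004,0,0.001,0],[-0.012,0,0.001,0],[-0.03,0,0.002,0],[-0.06,0,0.002,0]]
  ]
}}

```text
time: 6.75
tool_pos: [499.9, 34.7, 102.7]
tcp_rot: [-0.18, 1.561, -1.285]
contact_force: [0.3, 0.6, -0.6]
grip_width: 0.2
```

Emit:
{"method": "step_arm", "body": {
  "targets": [
    [[-0.03,0,0,0],[-0.06,0,0,0],[-0.09,0,0,0],[-0.1,0,0,0],[-0.1,0,0,0]]
  ]
}}

```text
time: 7.17
tool_pos: [500.7, 36.2, 206.0]
tcp_rot: [0.258, 1.558, -0.847]
contact_force: [0.7, 0.2, -0.9]
grip_width: 0.5
```

```bash
python3 g.py 500 36 43.5; python3 - <<'E'
from h import *
for n,roi in(('top',(193,160,264,215)),('scene',(275,232,365,290))):
    c=cam(n); a,b,e,d=roi; P=cloud(c); ax=np.array([-.4445,.896]); q=P[...,:2]-[596.1,-161.7]
    s=q@ax-40; t=q@np.array([-.896,-.444]); hsv=cv2.cvtColor(c['color'],cv2.COLOR_RGB2HSV).astype(int)
    m=np.zeros((420,560),bool); m[b:d,a:e]=1
    o=m&(hsv[...,0]>=5)&(hsv[...,0]<=20)&(hsv[...,1]>180)&(P[...,2]>35)&(P[...,2]<60)
    if o.sum(): print(n,'pad',o.sum(),np.median(s[o]),np.median(P[o][:,2]))
    for x in range(40,230,6):
        k=(c['depth']>0)&(abs(t)<35)&(abs(s-x)<3)&(P[...,2]>28)&(P[...,2]<80)
        if k.sum()>3: print(x,np.percentile(P[k][:,2],50).round(0),end=' | ')
    print()
    if n=='scene': save(cv2.resize(c['color'][140:320,170:410],(800,600),interpolation=2),'end')
E
```

```text
t 7.1667 p [500.7  36.2 206. ] F [ 0.7  0.2 -0.9] w 0.4971188971918962 q [-0.07  0.31  1.63 -0.01  1.19 -0.54] 
d_tool [162.5  -1.2  -2.1] turn 0.3 along x 86.03849476631939
top pad 126 155.95977243304162 51.12141991441933
40 64.0 | 46 64.0 | 52 42.0 | 58 35.0 | 64 35.0 | 70 36.0 | 76 35.0 | 82 35.0 | 88 34.0 | 94 34.0 | 100 35.0 | 106 35.0 | 112 35.0 | 118 34.0 | 124 56.0 | 130 56.0 | 136 56.0 | 142 55.0 | 148 49.0 | 154 51.0 | 160 50.0 | 166 50.0 | 172 45.0 | 
scene pad 246 165.60295345478903 50.8512620886408
40 64.0 | 46 63.0 | 52 47.0 | 58 35.0 | 64 34.0 | 70 35.0 | 76 35.0 | 82 35.0 | 88 35.0 | 94 34.0 | 100 35.0 | 106 35.0 | 112 35.0 | 118 35.0 | 124 56.0 | 130 56.0 | 136 56.0 | 142 50.0 | 148 49.0 | 154 50.0 | 160 49.0 | 166 50.0 | 172 49.0 | 178 50.0 | 184 49.0 | 190 52.0 | 196 61.0 | 202 46.0 | 208 44.0 | 214 44.0 | 220 44.0 | 226 37.0 |
```

View pics/end.png

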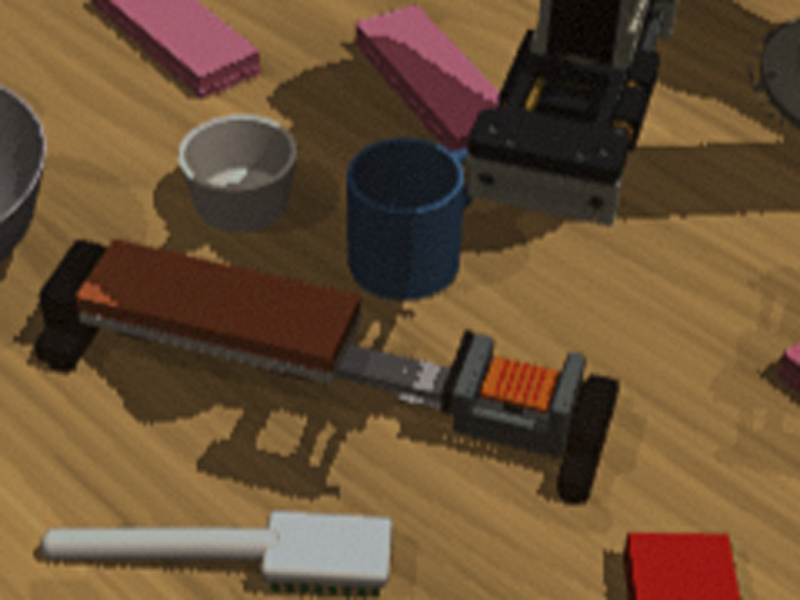

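The picture shows the jaw against the end stop, the pad up and the stone on its saddles. The pad has moved 93.4→165.6 mm along the bar, which is 72 mm. Handing in.

```bash
python3 -c "
from plant import bot; print(bot.close_job())"
```

```text
the job is handed in; nothing more can be done
None
```

The holder is open. With the fingers shut across the bar, I pressed the orange release down about 6 mm, held it, and pushed the jaw back against the thumb rest to the end stop. Then I lifted clear and handed the job in at about 7 s; it reported no verdict.

- **Forces:** sliding took about 4 N. The highest reading was about 15 N, when the jaw met the stop.
- **Jaw:** the scene camera shows it moved 72 mm along the bar, and the last picture shows it against the stop. The top camera could not confirm this: it read the pad 10 mm short (156 against 166 mm) on about half its earlier pixels, with no readings beyond 172 mm, so I put that down to the gripper hiding it.
- **Release:** the pad has sprung back up, at about 51 mm.
- **Stone:** its jaw end is still at about +50 mm along the bar, with its top at 64 mm.
- **Bystanders:** mug, ramekin, brush and bowl look untouched in the last picture, but I did not re-measure them.
- **Calibration:** the two cameras differed by about 3 mm on the pad position at the start. I used the average.

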